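Kit the cut square tubes, leave the channel and the angle

TASK

Gather the four square aluminium tubes from the mat into the kit tray, laying each one flat along the lane made for its length: the longest tube in the longest lane, and so on down to the shortest in the shortest. The open channel and the angle look much the same but belong to another job, so leave them where they lie.

Things in the scene. Friction and masses are not known exactly. Their poses are not given: they have to be found in the camera images.
- tube_120_mid (a point): Centre (half-way up) of the longest loose square tube: bare aluminium, 120 mm long along its own x, 25 mm wide (y) and 25 mm high (z), closed on all four long sides, open ends, about 60 g. It lies on the black rubber mat (3 mm thick, top 3 mm above the bench), beside the other cut pieces; 25 mm or more is free beside its middle. Grip it across its 25 mm width.
- tube_95_mid (a point): Centre (half-way up) of the second longest loose square tube: bare aluminium, 95 mm long along its own x, 25 mm wide (y) and 25 mm high (z), closed on all four long sides, open ends, about 47 g. It lies on the black rubber mat (3 mm thick, top 3 mm above the bench), beside the other cut pieces; 25 mm or more is free beside its middle. Grip it across its 25 mm width.
- tube_70_mid (a point): Centre (half-way up) of the second shortest loose square tube: bare aluminium, 70 mm long along its own x, 25 mm wide (y) and 25 mm high (z), closed on all four long sides, open ends, about 35 g. It lies on the black rubber mat (3 mm thick, top 3 mm above the bench), beside the other cut pieces; 25 mm or more is free beside its middle. Grip it across its 25 mm width.
- tube_45_mid (a point): Centre (half-way up) of the shortest loose square tube: bare aluminium, 45 mm long along its own x, 25 mm wide (y) and 25 mm high (z), closed on all four long sides, open ends, about 22 g. It lies on the black rubber mat (3 mm thick, top 3 mm above the bench), beside the other cut pieces; 25 mm or more is free beside its middle. Grip it across its 25 mm width.
- lane_120: The longest lane of the kit tray: shallow open grey trough, fixed, inside 140 mm long (x) by 45 mm wide (y), 10 mm to spare round the 120 mm tube. Origin: centre of its underside, 6 mm over the bench; floor 3 mm above the origin, walls 3 mm thick, ending 9 mm above it. Lanes are parallel, 66 mm apart, in a low wooden tray whose rim is 16 mm over the bench.
- lane_95: The second longest lane of the kit tray: shallow open grey trough, fixed, inside 115 mm long (x) by 45 mm wide (y), 10 mm to spare round the 95 mm tube. Origin: centre of its underside, 6 mm over the bench; floor 3 mm above the origin, walls 3 mm thick, ending 9 mm above it. Lanes are parallel, 66 mm apart, in a low wooden tray whose rim is 16 mm over the bench.
- lane_70: The second shortest lane of the kit tray: shallow open grey trough, fixed, inside 90 mm long (x) by 45 mm wide (y), 10 mm to spare round the 70 mm tube. Origin: centre of its underside, 6 mm over the bench; floor 3 mm above the origin, walls 3 mm thick, ending 9 mm above it. Lanes are parallel, 66 mm apart, in a low wooden tray whose rim is 16 mm over the bench.
- lane_45: The shortest lane of the kit tray: shallow open grey trough, fixed, inside 65 mm long (x) by 45 mm wide (y), 10 mm to spare round the 45 mm tube. Origin: centre of its underside, 6 mm over the bench; floor 3 mm above the origin, walls 3 mm thick, ending 9 mm above it. Lanes are parallel, 66 mm apart, in a low wooden tray whose rim is 16 mm over the bench.
- channel_mid (a point): Centre (half-way up) of the look-alike channel, to be left alone: bare aluminium U section, 95 mm long (x), 25 mm wide, 25 mm high, wall 2 mm, open along its top so that a groove shows from above. Loose on the mat.
- angle_mid (a point): Centre (half-way up the 25 mm height) of the look-alike angle, to be left alone: bare aluminium L section, 70 mm long (x), 25 mm wide, a flat 2 mm foot and one upright 25 mm flange along its +y edge. Loose on the mat.
Things that resemble listed ones, but are neither listed nor needed, are in the scene too. What is shaped like the part that bears tube_70_mid but orange is not meant. What is shaped like the part that bears tube_120_mid but pink is not meant.

How it is judged:
At the end, for the whole second after the job is handed in: Each square tube lies flat on the floor of the lane of its own length (centre within 16 mm of the lane centre in plan and 3 mm below to 2 mm above its resting height, along the lane within 0.35 rad), released, at rest; channel and angle within 15 mm of where they started (horizontal distance between tube_120_mid and lane_120 below 0.016 m and z of tube_120_mid in the frame of lane_120 between 0.0125 and 0.0175 m and angle between the x axis of tube_120_mid and the x axis of lane_120, either way round below 0.35 rad and linear speed of each of tube_120, tube_95, tube_70, tube_45 below 0.02 m/s and horizontal distance between tube_95_mid and lane_95 below 0.016 m and z of tube_95_mid in the frame of lane_95 between 0.0125 and 0.0175 m and angle between the x axis of tube_95_mid and the x axis of lane_95, either way round below 0.35 rad and horizontal distance between tube_70_mid and lane_70 below 0.016 m and z of tube_70_mid in the frame of lane_70 between 0.0125 and 0.0175 m and angle between the x axis of tube_70_mid and the x axis of lane_70, either way round below 0.35 rad and horizontal distance between tube_45_mid and lane_45 below 0.016 m and z of tube_45_mid in the frame of lane_45 between 0.0125 and 0.0175 m and angle between the x axis of tube_45_mid and the x axis of lane_45, either way round below 0.35 rad and distance of each of channel_mid, angle_mid from where it was at the start of the episode below 0.015 m); the robot touches nothing.
It fails at once if the channel is moved by more than 15 mm (distance of channel_mid from where it was at the start of the episode above 0.015 m).
It fails at once if the angle is moved by more than 15 mm (distance of angle_mid from where it was at the start of the episode above 0.015 m).
It also fails if it takes over 99 s, if anything falls off the work surface, if the arm or the gripper's body presses on something with over 40 N, if the wrist force passes 120 N, or if a joint passes its speed limit or range.

ROBOT

A 6-joint arm with a two-finger parallel gripper is mounted at the origin on the work surface. World frame = base frame: x ahead of the robot, y to its left, z up, the work surface at z = 0. Lengths are in m, angles in rad, forces in N, time in s.
With the tool pointing down it reaches from about 0.35 to 1 m from the base axis. Payload 7.1 kg.
Tool frame: the origin (TCP) lies on the centre line of the jaws, within the pads' length; the fingertips stand 14 mm ahead of it and the grasp point (between the pads) lies 5 mm behind it; z points along the fingers, x is the direction in which the jaws open and shut, and the axes are right-handed (so a half turn about z gives the same grasp; the last joint's range is limited). The gripper opens to 85 mm and grips with 20 to 120 N. Pads are 22 mm wide; open, the fingers measure 114 mm over their backs; the gripper's body (76 mm by 85 mm) begins 54 mm behind the grasp point. The pads swing forward as they close: fully open they stand 13 mm farther back than shut.
Start: joints at [1.329, 0.423, 1.63, -0, 1.089, -0.019], TCP at [0.138, 0.61, 0.245] pointing down, gripper open.
Joint ranges: [-3, 3], [-0.9, 2.11], [0.09, 2.58], [-1.31, 4.45], [0.11, 2.69], [-2.54, 2.54]. Speed limits (rad/s): [2.39, 2.39, 3.01, 3.14, 3.14, 3.14].

INTERFACE

Orientations are given as a rotation vector (axis times angle).
In Python, from workcell import arm gives the robot as it stands.
- The arm moves only by the tool jog_arm, never from a script. Its argument "commands" is a list of rows, each a list of 3 entries, a list of its own where there are three numbers: the finger opening in m, from 0 to 0.0854, then the shift along the world's x, y, z in m, then the turn about the world's z in degrees. A call has 1 to 10 rows; each row is the pose to reach, as a shift and turn from the pose measured when the call began; what a row does not reach only later rows make up. A row lasts 1/10 s, in which the tool goes at most 50 mm and 8.59 degrees, less where a joint would pass 70% of its speed; a pose out of reach is approached as far as the arm can. A call with a gripper value outside its range is refused whole. The fingers move at their own pace and stop on an object; the grip force is fixed at half the most. Time passes only in rows, so rows that repeat a pose let the fingers close. It gives the time, the measured TCP pose, the force and the opening at its end, in the units of the state.
- arm.get_state(): the state, without advancing time (a new reading comes with each control period).
- arm.snapshot(name): name is "scene" or "top" or "wrist"; returns a dict with "color" (400x640x3 uint8, red, green, blue), "camera_matrix" (3x3 intrinsics, pixels), "R" (3x3) and "t" (3): a world point X has camera coordinates R X + t; the wrist camera has in their place "T_tool_cam" (4x4, takes a point from camera to tool coordinates, whose origin is the TCP and whose axes are the tool frame's). Camera axes: x right, y down, z forward; pixel columns grow to the right and rows downward; lengths in m; the calibration is good to about 2 mm. A picture is of the moment at which its call begins: read the wrist's pose just before it. There is no depth.
- arm.hand_in(): hands the job in, once; it reports no verdict.
The state is a dict: "time_s": time; "q": joint angles; "dq": joint speeds; "effort": joint torques, N m; "tcp_pos": TCP position; "orientation": TCP orientation; "ft_force": force on the tool from outside, world axes, zero at the start; "ft_torque": the same for the moment, N m; "finger_gap": finger opening in m.
Only numpy, scipy, OpenCV 4.12 (cv2) and the standard library are available. Lean on these libraries where they do the work, as an engineer would, in place of code of your own. Each camera call takes 0.05 s, during which the arm holds its last target.

## Working session

There is one attempt and no reset: what is moved stays moved. The work goes in short steps, Python scripts to look and compute and a tool call to move; the robot and the scene stay as the last step left them, time stands still between calls to the robot, and variables do not carry over. Pictures are saved under pics/ and viewed, and the job is handed in when it is done.

Besides the shell and the picture viewer there is one more tool, called after "Request:" in YAML: its name, and indented under it one key for each argument. jog_arm: Moves the arm, as the interface text tells. Its arguments: {"type":"object","properties":{"commands":{"type":"array"}},"required":["commands"]}

```bash
mkdir -p pics; ls; cat > h.py <<'E'
import numpy as np, cv2
from workcell import arm
def save(n,img): cv2.imwrite('pics/'+n+'.png',cv2.cvtColor(img,cv2.COLOR_RGB2BGR))
E
python3 - <<'E'
from h import *
import pickle
s=arm.get_state(); print(s)
d={}
for n in('scene','top','wrist'):
    p=arm.snapshot(n); d[n]=p; save(n+'0',p['color'])
    print(n,{k:np.round(v,4).tolist() for k,v in p.items() if k!='color'})
pickle.dump((s,d),open('p0.pkl','wb'))
E
```

```text
pics
{'time_s': 0.0, 'q': array([ 1.32900578e+00,  4.23853155e-01,  1.63068322e+00,  3.02429970e-05,
        1.08858087e+00, -1.90097832e-02]), 'dq': array([ 2.72491092e-04,  2.14373123e-04,  1.90850086e-03,  2.32621103e-06,
       -7.98691343e-04, -1.29819694e-03]), 'effort': array([-1.75421948e-03, -5.57399440e+01, -2.81731975e+01, -1.80970419e-04,
        7.51238898e-03,  3.07823100e-06]), 'tcp_pos': array([0.13793887, 0.60905918, 0.24454064]), 'orientation': array([ 2.45391418e+00,  1.96015430e+00, -1.92428080e-03]), 'ft_force': array([-0.13946893,  0.15948569, -0.5279638 ]), 'ft_torque': array([ 0.00206796, -0.01918966, -0.04797232]), 'finger_gap': 0.08573675706746883}
scene {'camera_matrix': [[440.3409, 0.0, 317.6502], [0.0, 440.3409, 203.9831], [0.0, 0.0, 1.0]], 'R': [[0.4358, 0.9, 0.0026], [0.6303, -0.3031, -0.7147], [-0.6425, 0.3131, -0.6994]], 't': [-0.1578, -0.2299, 1.4307]}
top {'camera_matrix': [[382.8, 0.0, 313.186], [0.0, 382.8, 197.3334], [0.0, 0.0, 1.0]], 'R': [[-0.0007, -1.0, -0.0083], [-0.9989, 0.0011, -0.0468], [0.0468, 0.0082, -0.9989]], 't': [-0.0207, 0.4167, 1.0174]}
wrist {'camera_matrix': [[352.8818, 0.0, 322.0767], [0.0, 352.8818, 193.8928], [0.0, 0.0, 1.0]], 'T_tool_cam': [[1.0, -0.0017, -0.0012, 0.0011], [0.0019, 0.951, 0.3091, -0.0787], [0.0006, -0.3091, 0.951, -0.1288], [0.0, 0.0, 0.0, 1.0]]}
```

View pics/scene0.png

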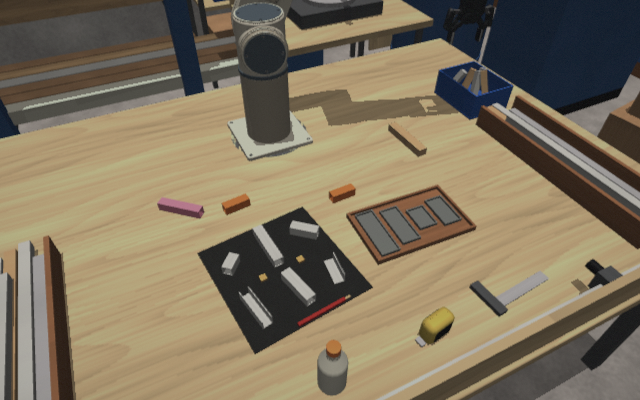

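View pics/top0.png

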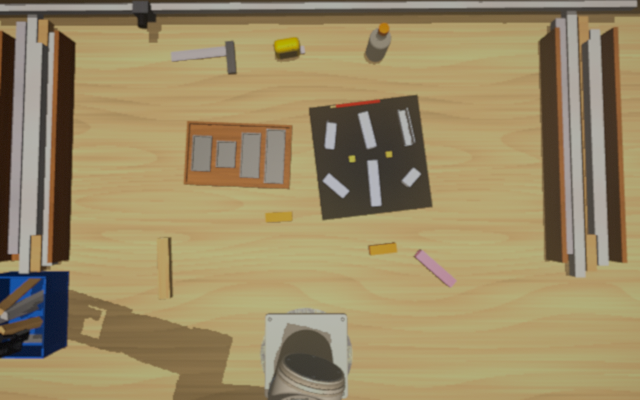

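View pics/wrist0.png

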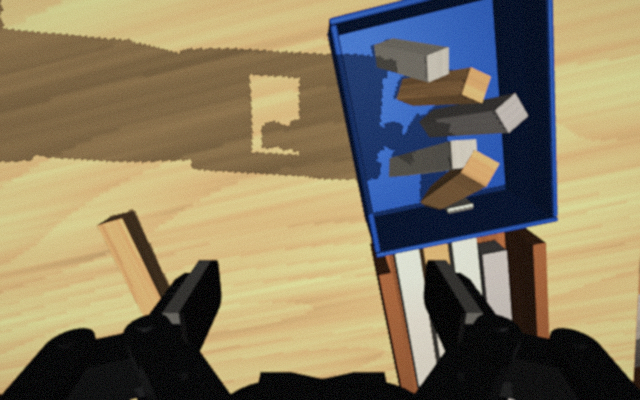

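```bash
python3 - <<'E'
from h import *
import pickle
s,d=pickle.load(open('p0.pkl','rb'))
save('c1',cv2.resize(d['top']['color'][85:230,175:440],None,fx=3,fy=3,interpolation=cv2.INTER_CUBIC))
save('c2',cv2.resize(d['scene']['color'][180:350,190:490],None,fx=2.66,fy=2.66,interpolation=cv2.INTER_CUBIC))
E
```

```text
(no output)
```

View pics/c1.png

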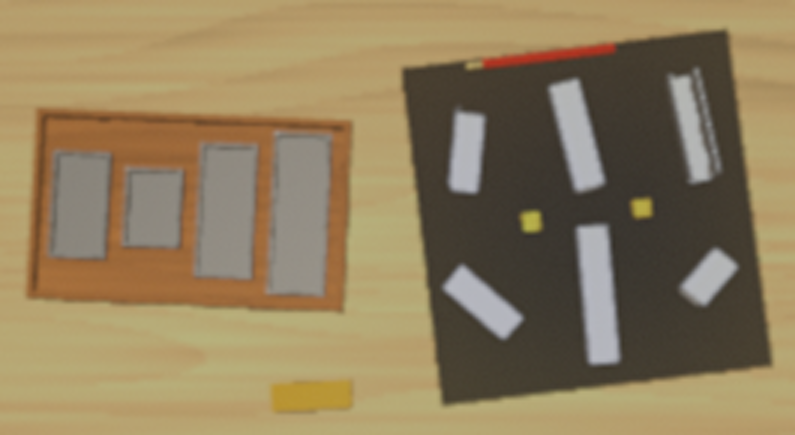

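View pics/c2.png

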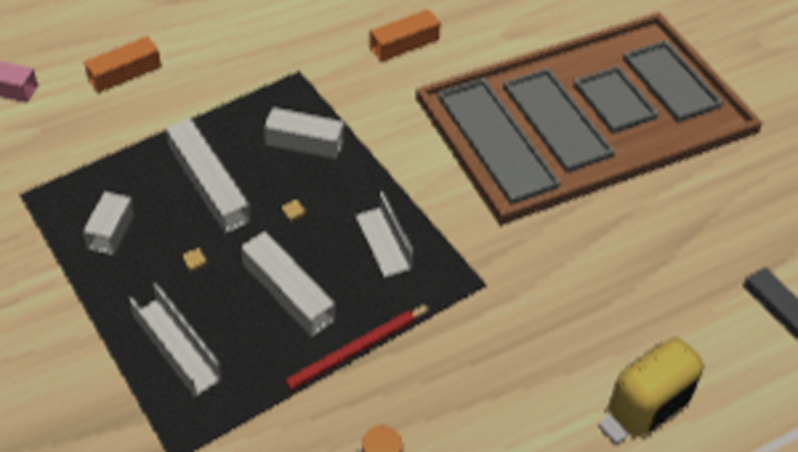

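```bash
cat >> h.py <<'E'
import pickle
from scipy.optimize import minimize
def proj(p,X): 
    c=X@p['R'].T+p['t']; c=c[:,:2]/c[:,2:]; K=p['camera_matrix']
    return c*[K[0,0],K[1,1]]+[K[0,2],K[1,2]]
def unproj(p,uv,z):
    K=p['camera_matrix'];r=np.array([(uv[0]-K[0,2])/K[0,0],(uv[1]-K[1,2])/K[1,1],1])
    C=-p['R'].T@p['t']; d=p['R'].T@r; return C+d*(z-C[2])/d[2]
def box(q,L,W,H):
    x,y,a,z=q  # z = top
    P=np.array([[i*L/2,j*W/2,k*-H] for i in(-1,1) for j in(-1,1) for k in((0,1) if H else (0,))])
    R=np.array([[np.cos(a),-np.sin(a),0],[np.sin(a),np.cos(a),0],[0,0,1]])
    return P@R.T+[x,y,z]
S=8
def sil(p,q,dims,off,shape):
    h=cv2.convexHull(((proj(p,box(q,*dims))-off+0.5)*S*16).astype(np.int32)[:,None])
    m=np.zeros((shape[0]*S,shape[1]*S),np.uint8); cv2.fillPoly(m,[h],255,shift=4)
    return cv2.resize(m,(shape[1],shape[0]),interpolation=cv2.INTER_AREA)/255.
E
python3 - <<'E'
from h import *
s,d=pickle.load(open('p0.pkl','rb'))
for n in('top','scene'):
    im=d[n]['color'].astype(int)
    for nm,uv in (dict(t120=(374,183),mat=(390,180),lane120=(275,157),wood=(258,130) ) if n=='top' else dict(t120=(266,240),tside=(310,298),mat=(270,270),lane=(375,235),wood=(400,195))).items():
        print(n,nm,im[uv[1],uv[0]])
E
```

```text
top t120 [179 181 187]
top mat [61 56 48]
top lane120 [148 143 134]
top wood [155 103  56]
scene t120 [179 177 170]
scene tside [115 114 110]
scene mat [38 38 36]
scene lane [107 108 105]
scene wood [175 158 118]
```

```bash
cat > fit.py <<'E'
from h import *
s,d=pickle.load(open('p0.pkl','rb'))
objs={'t120':((374,183),'t',(.12,.025,.025),.028),'t95':((367,130),'t',(.095,.025,.025),.028),'t70':((336,186),'t',(.07,.025,.025),.028),'t45':((411,177),'t',(.045,.025,.025),.028),
'l120':((275,157),'l',(.146,.051,0),.015),'l95':((250,155),'l',(.121,.051,0),.015),'l70':((202,154),'l',(.096,.051,0),.015),'l45':((226,155),'l',(.071,.051,0),.015)}
def mask(n,k):
    im=d[n]['color'].astype(float)
    if k=='t':
        lo,hi=(75,150) if n=='top' else (50,100)
        return np.clip((im.mean(2)-lo)/(hi-lo),0,1)
    sat=(im.max(2)-im.min(2))/im.max(2)
    return np.clip((.38-sat)/.2,0,1)
res={}
vis={n:cv2.resize(d[n]['color'],None,fx=4,fy=4,interpolation=cv2.INTER_CUBIC) for n in('top','scene')}
for nm,(uv,k,dims,z0) in objs.items():
    m=mask('top',k); lab=cv2.connectedComponents((m>.5).astype(np.uint8))[1]
    pts=np.argwhere(lab==lab[uv[1],uv[0]])[:,::-1].astype(np.float32)
    W=np.array([unproj(d['top'],u,z0)[:2] for u in pts],np.float32)
    c,wh,a=cv2.minAreaRect(W); a=np.radians(a if wh[0]>wh[1] else a+90)
    q0=np.array([*c,a,z0])
    T=[]
    for n in('top','scene'):
        pp=proj(d[n],box(q0,*dims)); o=np.floor(pp.min(0)-7).astype(int); e=np.ceil(pp.max(0)+8).astype(int)
        mm=mask(n,k)
        T.append((n,o,(e-o)[::-1],mm[o[1]:e[1],o[0]:e[0]]))
    def cost(v,T=T,fix=False):
        q=np.array([v[0]/100,v[1]/100,v[2]/10,v[3]/100])
        return sum(np.mean((sil(d[n],q,dims,o,sh)-mm)**2)*mm.size/100 for n,o,sh,mm in T)
    v0=np.array([q0[0]*100,q0[1]*100,q0[2]*10,q0[3]*100])
    sx=np.vstack([v0]+[v0+.5*np.eye(4)[i] for i in range(4)])
    r=minimize(cost,v0,method='Nelder-Mead',options=dict(initial_simplex=sx,xatol=.005,fatol=1e-4))
    out=[]
    for f in (T[:1],T[1:]):
        vz=r.x.copy(); vz[3]=z0*100
        g=lambda w:cost([*w,z0*100],f)
        sx=np.vstack([vz[:3]]+[vz[:3]+.4*np.eye(3)[i] for i in range(3)])
        out.append(minimize(g,vz[:3],method='Nelder-Mead',options=dict(initial_simplex=sx)).x*[10,10,5.73])
    q=r.x/[100,100,10,100]; res[nm]=q
    print(nm,'xyz mm',np.round(q[[0,1,3]]*1000,1),'yaw',round(np.degrees(q[2]),1),'cost',round(r.fun,3),'top',np.round(out[0],1),'scene',np.round(out[1],1))
    for n in vis:
        h=cv2.convexHull((proj(d[n],box(q,*dims))*4+2).astype(np.int32)[:,None]); cv2.polylines(vis[n],[h],True,(0,255,0) if k=='t' else (255,0,255),1)
pickle.dump(res,open('fit.pkl','wb'))
save('f1',cv2.resize(vis['top'][4*85:4*230,4*175:4*440],(795,435),interpolation=cv2.INTER_AREA))
save('f2',cv2.resize(vis['scene'][720:1400,760:1960],(800,453),interpolation=cv2.INTER_AREA))
E
python3 fit.py
```

```text
t120 xyz mm [ 453.5 -181.7   38. ] yaw 4.4 cost 4.173 top [ 455.  -182.9    4.7] scene [ 425.5 -181.     4.6]
t95 xyz mm [ 597.6 -163.7   34.3] yaw 13.4 cost 1.505 top [ 598.2 -165.    13.8] scene [ 594.1 -161.7   13.5]
t70 xyz mm [448.2 -80.   33.1] yaw 49.5 cost 3.78 top [448.2 -80.4  49.8] scene [444.2 -78.3  49.7]
t45 xyz mm [ 470.1 -280.1   31.6] yaw 140.3 cost 0.658 top [ 470.5 -281.4  138.6] scene [ 467.1 -279.   142.7]
l120 xyz mm [528.7  82.9  13.4] yaw 177.3 cost 9.418 top [528.3  83.  177.5] scene [530.1  82.6 177.3]
l95 xyz mm [531.7 149.3  12.7] yaw 177.4 cost 13.3 top [531.3 148.9 177.4] scene [533.9 148.  177.9]
l70 xyz mm [537.1 280.8  12.8] yaw 177.3 cost 4.768 top [536.7 280.4 177.6] scene [539.1 278.9 177.1]
l45 xyz mm [534.5 215.   12.3] yaw 177.5 cost 8.844 top [534.1 214.5 177.2] scene [536.3 213.3 178.3]
```

View pics/f1.png

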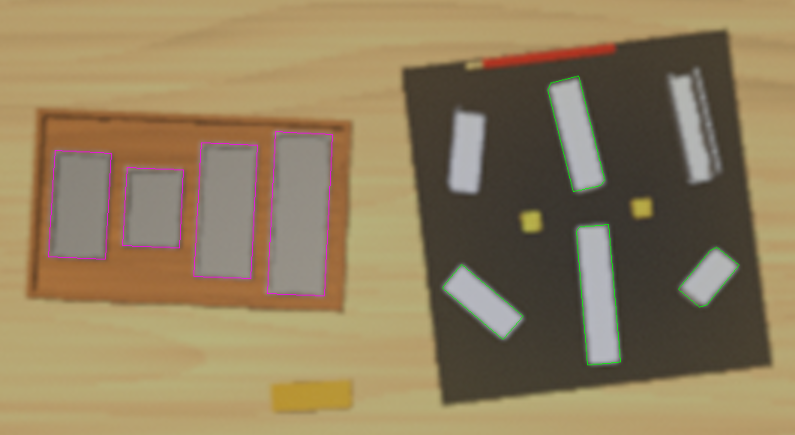

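View pics/f2.png

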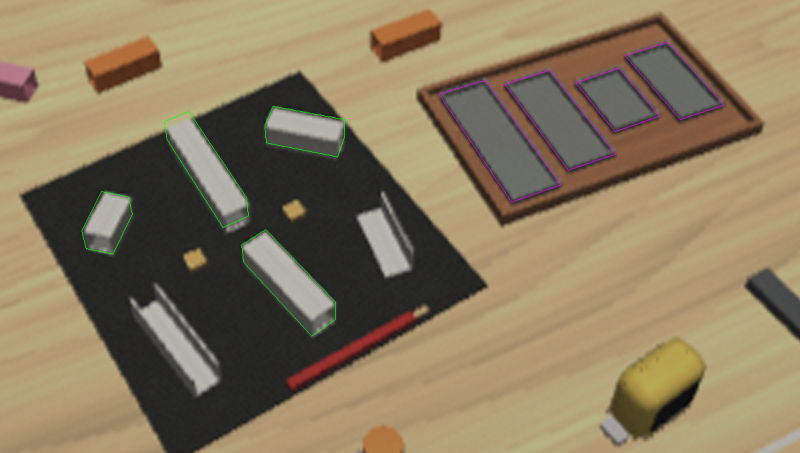

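Top view: the six aluminium pieces on the mat are at (374,183), (367,130), (336,186), (411,177), (406,127) and (331,136). The first four have closed tops and fit 120, 95, 70 and 45 mm. (406,127) has a groove, so it is the channel. (331,136) has a single flange, so it is the angle. The pink and orange pieces lie off the mat and are not wanted. Lanes by column: 202 = 70, 226 = 45, 250 = 95, 275 = 120. The overlays fit, except the scene-view fit of the 120, where the bench beside the mat threw it off. I'll check that one with the wrist camera.

Request:
jog_arm:
  commands:
    - [0.0854,[0.31,-0.41,-0.03],17.5]
    - [0.0854,[0.31,-0.41,-0.03],17.5]
    - [0.0854,[0.31,-0.41,-0.03],17.5]
    - [0.0854,[0.31,-0.41,-0.03],17.5]
    - [0.0854,[0.31,-0.41,-0.03],17.5]
    - [0.0854,[0.31,-0.41,-0.03],17.5]
    - [0.0854,[0.31,-0.41,-0.03],17.5]
    - [0.0854,[0.31,-0.41,-0.03],17.5]
    - [0.0854,[0.31,-0.41,-0.03],17.5]
    - [0.0854,[0.31,-0.41,-0.03],17.5]

```text
time_s: 1.15
tcp_pos: [0.4395, 0.2097, 0.2156]
orientation: [2.127, 2.311, -0.001]
ft_force: [1.5, 0.2, -0.9]
finger_gap: 0.0852
```

Request:
jog_arm:
  commands:
    - [0.045,[0.01,-0.39,0.03],0]
    - [0.045,[0.01,-0.39,0.03],0]
    - [0.045,[0.01,-0.39,0.03],0]
    - [0.045,[0.01,-0.39,0.03],0]
    - [0.045,[0.01,-0.39,0.03],0]
    - [0.045,[0.01,-0.39,0.03],0]
    - [0.045,[0.01,-0.39,0.03],0]
    - [0.045,[0.01,-0.39,0.03],0]
    - [0.045,[0.01,-0.39,0.03],0]
    - [0.045,[0.01,-0.39,0.03],0]

```text
time_s: 2.15
tcp_pos: [0.449, -0.181, 0.2453]
orientation: [2.131, 2.308, -0.001]
ft_force: [0.2, 0.5, -0.2]
finger_gap: 0.0452
```

```bash
cat >> h.py <<'E'
from scipy.spatial.transform import Rotation as Ro
def wsnap(name):
    s=arm.get_state(); p=dict(arm.snapshot('wrist')); Rt=Ro.from_rotvec(s['orientation']).as_matrix()
    T=p['T_tool_cam']; Rwc=Rt@T[:3,:3]; C=s['tcp_pos']+Rt@T[:3,3]
    p['R']=Rwc.T; p['t']=-Rwc.T@C; save(name,p['color']); pickle.dump((s,p),open(name+'.pkl','wb'))
    yaw=np.degrees(np.arctan2(Rt[1,0],Rt[0,0]))
    print('t',s['time_s'],'tcp',np.round(s['tcp_pos'],4),'toolx yaw',round(yaw,2),'q',np.round(s['q'],2),'gap',s['finger_gap'],'f',np.round(s['ft_force'],1))
    return s,p
D={'t120':(.12,.025,.025),'t95':(.095,.025,.025),'t70':(.07,.025,.025),'t45':(.045,.025,.025),'l120':(.146,.051,0),'l95':(.121,.051,0),'l70':(.096,.051,0),'l45':(.071,.051,0)}
Q={'t120':[.455,-.183,.082,.028],'t95':[.598,-.1645,.239,.028],'t70':[.448,-.080,.868,.028],'t45':[.470,-.281,2.45,.028],'l120':[.5285,.083,-.0454,.015],'l95':[.5315,.149,-.0454,.015],'l70':[.537,.2805,-.0454,.015],'l45':[.5345,.2145,-.0454,.015]}
def overlay(p,name,Q=Q):
    v=p['color'].copy()
    for k,q in Q.items():
        b=box(q,*D[k])
        if ((b@p['R'].T+p['t'])[:,2]<.05).any(): continue
        cv2.polylines(v,[np.round(cv2.convexHull(proj(p,b).astype(np.float32))).astype(np.int32)],True,(0,255,0),1)
    save(name,v)
E
python3 - <<'E'
from h import *
s,p=wsnap('w1'); overlay(p,'w1o')
E
```

```text
t 2.15 tcp [ 0.449  -0.181   0.2453] toolx yaw 94.58 q [-0.41  0.22  1.93 -0.    0.99 -2.06] gap 0.04519093650650654 f [ 0.2  0.5 -0.2]
```

View pics/w1o.png

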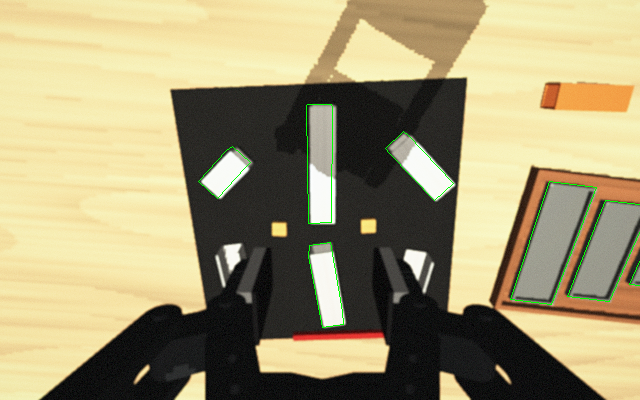

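The wrist view backs the estimates: the outlines of the 120 (322,165), 95 (327,285), 45 (227,172) and 70 (420,165) lie on their tubes to about 1 px with tops at 28 mm. Next I pick up the 120.

Request:
jog_arm:
  commands:
    - [0.045,[0.006,-0.002,-0.05],0]
    - [0.045,[0.006,-0.002,-0.1],0]
    - [0.045,[0.006,-0.002,-0.15],0]
    - [0.045,[0.006,-0.002,-0.19],0]
    - [0.045,[0.006,-0.002,-0.21],0]
    - [0.045,[0.006,-0.002,-0.218],0]
    - [0.045,[0.006,-0.002,-0.218],0]
    - [0.0,[0.006,-0.002,-0.218],0]
    - [0.0,[0.006,-0.002,-0.218],0]
    - [0.0,[0.006,-0.002,-0.218],0]

```text
time_s: 3.2
tcp_pos: [0.456, -0.1822, 0.0287]
orientation: [2.127, 2.309, 0.001]
ft_force: [0.2, 1.8, 7.8]
finger_gap: 0.0234
```

Request:
jog_arm:
  commands:
    - [0.0,[0,0,0],0]
    - [0.0,[0,0,0],0]
    - [0.0,[0,0,0],0]
    - [0.0,[0,0,0.04],0]
    - [0.0,[0,0,0.09],0]
    - [0.0,[0,0,0.1],0]

```text
time_s: 3.8
tcp_pos: [0.4583, -0.1832, 0.1327]
orientation: [2.123, 2.304, 0.004]
ft_force: [1.0, 0.1, -0.3]
finger_gap: 0.0234
```

```bash
python3 - <<'E'
from h import *
s,p=wsnap('w2')
E
```

```text
t 3.8 tcp [ 0.4583 -0.1832  0.1327] toolx yaw 94.68 q [-0.4   0.4   2.   -0.    0.73 -2.06] gap 0.02337810575410143 f [ 1.   0.1 -0.3]
```

View pics/w2.png

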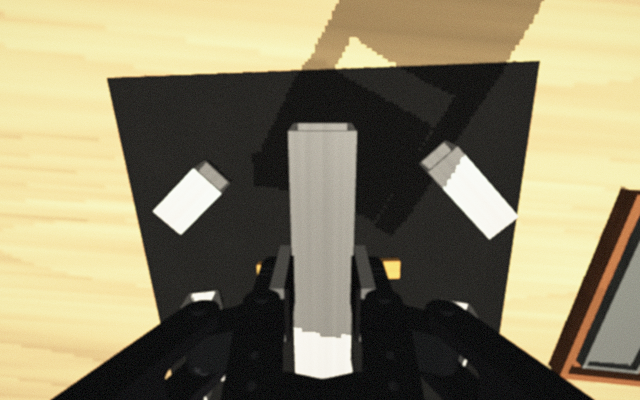

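The 120 is held level (gap 23 mm), near (322,250). Next I carry it to its lane.

Request:
jog_arm:
  commands:
    - [0.0,[0.072,0.266,0],-7.3]
    - [0.0,[0.072,0.266,0],-7.3]
    - [0.0,[0.072,0.266,0],-7.3]
    - [0.0,[0.072,0.266,0],-7.3]
    - [0.0,[0.072,0.266,0],-7.3]
    - [0.0,[0.072,0.266,0],-7.3]
    - [0.0,[0.072,0.266,0],-7.3]
    - [0.0,[0.072,0.266,-0.03],-7.3]
    - [0.0,[0.072,0.266,-0.03],-7.3]

```text
time_s: 4.75
tcp_pos: [0.5269, 0.082, 0.0988]
orientation: [2.268, 2.167, -0.006]
ft_force: [0.6, -0.6, -0.8]
finger_gap: 0.0235
```

```bash
python3 - <<'E'
from h import *
s,p=wsnap('w3'); overlay(p,'w3o',{k:Q[k] for k in Q if k[0]=='l'})
p=arm.snapshot('top'); save('top3',cv2.resize(p['color'][85:230,175:440],None,fx=3,fy=3,interpolation=cv2.INTER_CUBIC))
E
```

```text
t 4.75 tcp [0.5269 0.082  0.0988] toolx yaw 87.39 q [ 0.14  0.51  1.92 -0.01  0.71 -1.38] gap 0.02351516865042325 f [ 0.6 -0.6 -0.8]
```

View pics/w3o.png

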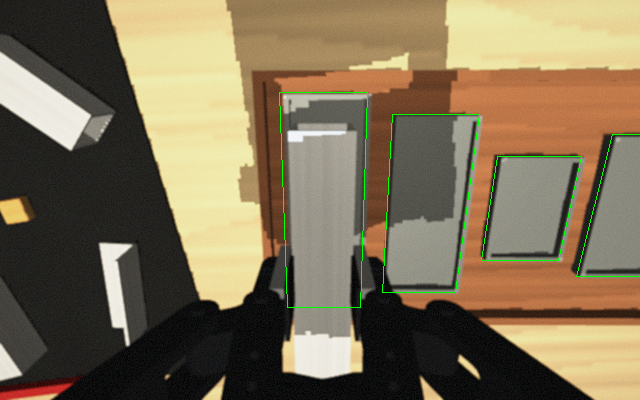

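Lane outlines match to about 1 px, and the tube is parallel over its lane.

Request:
jog_arm:
  commands:
    - [0.0,[0.003,0.001,-0.03],0]
    - [0.0,[0.003,0.001,-0.05],0]
    - [0.0,[0.003,0.001,-0.06],0]
    - [0.0,[0.003,0.001,-0.063],0]
    - [0.0,[0.003,0.001,-0.063],0]
    - [0.0,[0.003,0.001,-0.064],0]
    - [0.0,[0.003,0.001,-0.064],0]

```text
time_s: 5.55
tcp_pos: [0.5324, 0.083, 0.0382]
orientation: [2.267, 2.164, 0.0]
ft_force: [-0.4, -0.0, -0.2]
finger_gap: 0.0233
```

Request:
jog_arm:
  commands:
    - [0.0,[-0.003,0.0,-0.003],0]
    - [0.0,[-0.003,0.0,-0.003],0]
    - [0.045,[-0.003,0.0,-0.003],0]
    - [0.045,[-0.003,0.0,-0.003],0]
    - [0.045,[-0.003,0.0,-0.003],0]
    - [0.045,[-0.003,0,0.04],0]
    - [0.045,[-0.003,0,0.09],0]
    - [0.045,[-0.003,0,0.12],0]

```text
time_s: 6.35
tcp_pos: [0.5304, 0.0831, 0.161]
orientation: [2.266, 2.163, 0.004]
ft_force: [1.1, 0.3, 0.7]
finger_gap: 0.0451
```

```bash
python3 - <<'E'
from h import *
s,p=wsnap('w4'); a=dict(Q); a['t120']=[.5285,.083,-.0454,.034]; overlay(p,'w4o',a)
E
```

```text
t 6.35 tcp [0.5304 0.0831 0.161 ] toolx yaw 87.33 q [ 0.14  0.41  1.89 -0.01  0.83 -1.38] gap 0.04511510339238684 f [1.1 0.3 0.7]
```

View pics/w4o.png

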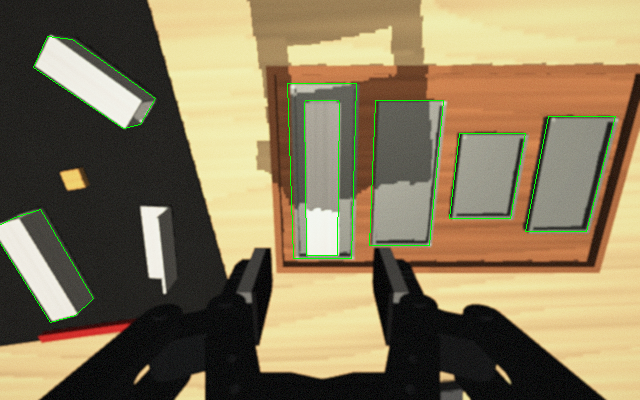

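The 120 lies centred in its lane: (322,178) matches the ideal outline. Next is the 95 at mat pixel (45,265): closed top, and its outline fits.

Request:
jog_arm:
  commands:
    - [0.045,[0.068,-0.248,0],16.3]
    - [0.045,[0.068,-0.248,0],16.3]
    - [0.045,[0.068,-0.248,0],16.3]
    - [0.045,[0.068,-0.248,0],16.3]
    - [0.045,[0.068,-0.248,0],16.3]
    - [0.045,[0.068,-0.248,0],16.3]
    - [0.045,[0.068,-0.248,0],16.3]
    - [0.045,[0.068,-0.248,-0.03],16.3]
    - [0.045,[0.068,-0.248,-0.03],16.3]

```text
time_s: 7.3
tcp_pos: [0.5977, -0.1625, 0.1316]
orientation: [1.938, 2.466, 0.011]
ft_force: [-0.4, 0.6, -0.2]
finger_gap: 0.0451
```

```bash
python3 - <<'E'
from h import *
s,p=wsnap('w5'); a=dict(Q); del a['t120']; overlay(p,'w5o',a)
E
```

```text
t 7.3 tcp [ 0.5977 -0.1625  0.1316] toolx yaw 103.67 q [-0.29  0.56  1.72  0.01  0.86 -2.1 ] gap 0.045094819748300416 f [-0.4  0.6 -0.2]
```

View pics/w5o.png

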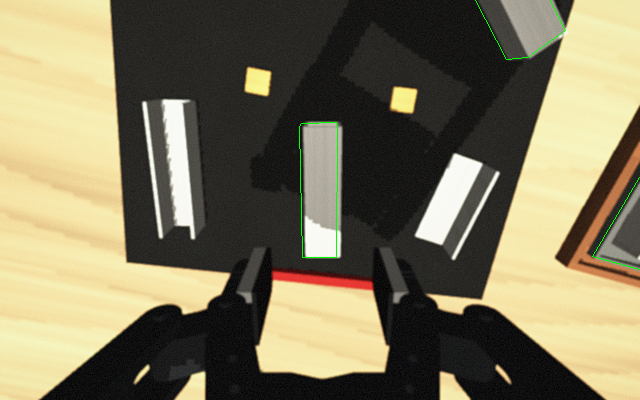

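Tube (321,190) is centred between the open fingers. The channel (175,170) and the angle (455,205) are well clear.

Request:
jog_arm:
  commands:
    - [0.045,[0,-0.001,-0.045],0]
    - [0.045,[0,-0.001,-0.08],0]
    - [0.045,[0,-0.001,-0.098],0]
    - [0.045,[0,-0.001,-0.105],0]
    - [0.045,[0,-0.001,-0.105],0]
    - [0.0,[0,-0.001,-0.105],0]
    - [0.0,[0,-0.001,-0.105],0]
    - [0.0,[0,-0.001,-0.105],0]
    - [0.0,[0,-0.001,-0.105],0]
    - [0.0,[0,-0.001,-0.105],0]

```text
time_s: 8.35
tcp_pos: [0.6001, -0.1641, 0.0301]
orientation: [1.935, 2.463, 0.014]
ft_force: [-1.1, 1.5, 7.1]
finger_gap: 0.0233
```

Request:
jog_arm:
  commands:
    - [0.0,[0,0,0],0]
    - [0.0,[0,0,0.04],0]
    - [0.0,[0,0,0.09],0]
    - [0.0,[0,0,0.1],0]
    - [0.0,[0,0,0.1],0]

```text
time_s: 8.85
tcp_pos: [0.6017, -0.1646, 0.133]
orientation: [1.932, 2.459, 0.017]
ft_force: [0.5, -0.9, 0.2]
finger_gap: 0.0234
```

Request:
jog_arm:
  commands:
    - [0.0,[-0.069,0.314,0],-16.2]
    - [0.0,[-0.069,0.314,0],-16.2]
    - [0.0,[-0.069,0.314,0],-16.2]
    - [0.0,[-0.069,0.314,0],-16.2]
    - [0.0,[-0.069,0.314,0],-16.2]
    - [0.0,[-0.069,0.314,0],-16.2]
    - [0.0,[-0.069,0.314,0],-16.2]
    - [0.0,[-0.069,0.314,-0.02],-16.2]
    - [0.0,[-0.069,0.314,-0.03],-16.2]
    - [0.0,[-0.069,0.314,-0.03],-16.2]

```text
time_s: 9.85
tcp_pos: [0.5306, 0.1487, 0.1003]
orientation: [2.26, 2.163, 0.006]
ft_force: [0.4, 0.4, -0.8]
finger_gap: 0.0233
```

```bash
python3 - <<'E'
from h import *
s,p=wsnap('w6'); overlay(p,'w6o',{k:Q[k] for k in Q if k[0]=='l'})
E
```

```text
t 9.85 tcp [0.5306 0.1487 0.1003] toolx yaw 87.48 q [ 0.26  0.52  1.89 -0.02  0.72 -1.26] gap 0.023328234643852343 f [ 0.4  0.4 -0.8]
```

View pics/w6o.png

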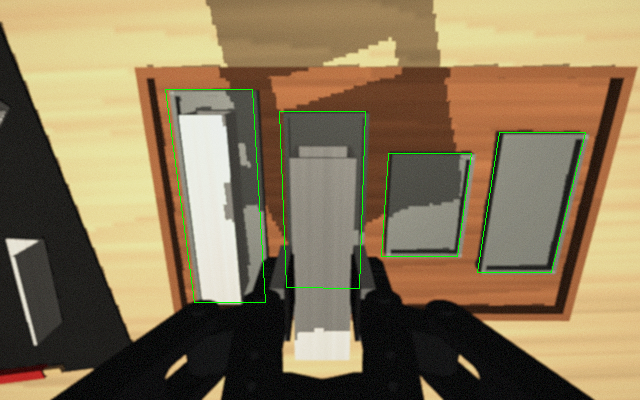

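Request:
jog_arm:
  commands:
    - [0.0,[0.001,0,-0.03],0]
    - [0.0,[0.001,0,-0.052],0]
    - [0.0,[0.001,0,-0.062],0]
    - [0.0,[0.001,0,-0.065],0]
    - [0.0,[0.001,0,-0.066],0]
    - [0.0,[0.001,0,-0.066],0]

```text
time_s: 10.5
tcp_pos: [0.533, 0.1483, 0.0363]
orientation: [2.26, 2.16, 0.01]
ft_force: [0.1, -0.8, -0.3]
finger_gap: 0.0235
```

Request:
jog_arm:
  commands:
    - [0.0,[0,0.0005,-0.0005],0]
    - [0.045,[0,0.0005,-0.0005],0]
    - [0.045,[0,0.0005,-0.0005],0]
    - [0.045,[0,0.0005,-0.0005],0]
    - [0.045,[0,0,0.04],0]
    - [0.045,[0,0,0.09],0]
    - [0.045,[0,0,0.12],0]

```text
time_s: 11.2
tcp_pos: [0.534, 0.1486, 0.1592]
orientation: [2.259, 2.159, 0.013]
ft_force: [0.6, 0.5, -0.2]
finger_gap: 0.0449
```

```bash
python3 - <<'E'
from h import *
s,p=wsnap('w7'); a=dict(Q); a['t120']=[.5285,.083,-.0454,.034];a['t95']=[.5315,.149,-.0454,.034]; overlay(p,'w7o',a)
E
```

```text
t 11.2 tcp [0.534  0.1486 0.1592] toolx yaw 87.41 q [ 0.26  0.43  1.86 -0.01  0.84 -1.26] gap 0.04485942124913449 f [ 0.6  0.5 -0.2]
```

View pics/w7o.png

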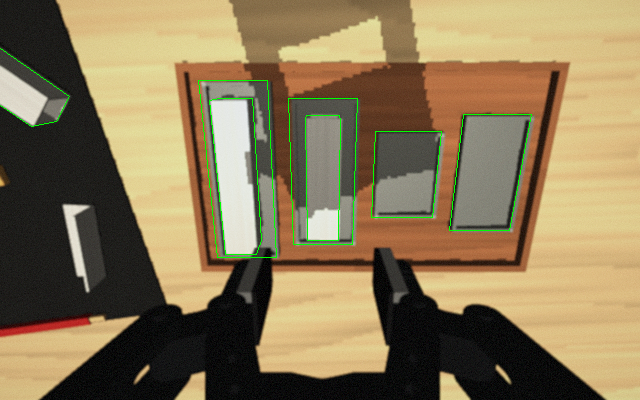

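The 120 and the 95 both sit centred in their lanes. Next is the 45.

Request:
jog_arm:
  commands:
    - [0.045,[-0.064,-0.43,0],-37]
    - [0.045,[-0.064,-0.43,0],-37]
    - [0.045,[-0.064,-0.43,0],-37]
    - [0.045,[-0.064,-0.43,0],-37]
    - [0.045,[-0.064,-0.43,0],-37]
    - [0.045,[-0.064,-0.43,0],-37]
    - [0.045,[-0.064,-0.43,0],-37]
    - [0.045,[-0.064,-0.43,0],-37]
    - [0.045,[-0.064,-0.43,0],-37]
    - [0.045,[-0.064,-0.43,-0.02],-37]

```text
time_s: 12.25
tcp_pos: [0.4735, -0.286, 0.1451]
orientation: [2.819, 1.32, 0.016]
ft_force: [0.4, 1.0, 0.6]
finger_gap: 0.0456
```

```bash
python3 - <<'E'
from h import *
s,p=wsnap('w8'); a={k:Q[k] for k in ('t45','t70')}; overlay(p,'w8o',a)
E
```

```text
t 12.25 tcp [ 0.4735 -0.286   0.1451] toolx yaw 50.16 q [-0.56  0.45  1.88 -0.01  0.79 -1.43] gap 0.045553495170810025 f [0.4 1.  0.6]
```

View pics/w8o.png

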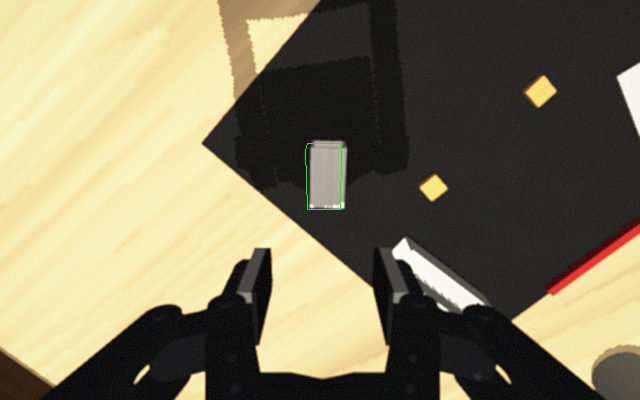

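```bash
cat >> h.py <<'E'
def wfit(p,q0,dims,lo,hi,pad=10):
    m=np.clip((p['color'].astype(float).mean(2)-lo)/(hi-lo),0,1)
    pp=proj(p,box(q0,*dims)); o=np.floor(pp.min(0)-pad).astype(int); e=np.ceil(pp.max(0)+pad).astype(int); sh=(e-o)[::-1]
    mm=m[o[1]:e[1],o[0]:e[0]]
    c=lambda v:np.sum((sil(p,[v[0]/100,v[1]/100,v[2]/10,q0[3]],dims,o,sh)-mm)**2)/100
    v0=np.array([q0[0]*100,q0[1]*100,q0[2]*10]); sx=np.vstack([v0]+[v0+.4*np.eye(3)[i] for i in range(3)])
    r=minimize(c,v0,method='Nelder-Mead',options=dict(initial_simplex=sx))
    q=[r.x[0]/100,r.x[1]/100,r.x[2]/10,q0[3]]; print('fit',np.round(q,4),'yaw',np.degrees(q[2]).round(1),'cost',r.fun); return q
E
python3 - <<'E'
from h import *
s,p=pickle.load(open('w8.pkl','rb'))
q=wfit(p,Q['t45'],D['t45'],60,110); overlay(p,'w8p',{'t45':q})
v=cv2.imread('pics/w8p.png'); cv2.imwrite('pics/w8q.png',cv2.resize(v[120:230,270:390],None,fx=4,fy=4))
E
```

```text
fit [ 0.4707 -0.278   2.4259  0.028 ] yaw 139.0 cost 0.6241691164936563
```

View pics/w8q.png

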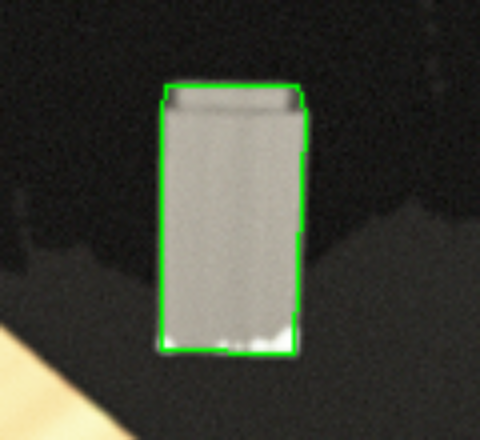

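The refined fit hugs the 45: centre (0.471, -0.278), yaw 139°.

Request:
jog_arm:
  commands:
    - [0.045,[-0.003,0.008,-0.02],-1.2]
    - [0.045,[-0.003,0.008,-0.06],-1.2]
    - [0.045,[-0.003,0.008,-0.09],-1.2]
    - [0.045,[-0.003,0.008,-0.11],-1.2]
    - [0.045,[-0.003,0.008,-0.117],-1.2]
    - [0.045,[-0.003,0.008,-0.117],-1.2]
    - [0.0,[-0.003,0.008,-0.117],-1.2]
    - [0.0,[-0.003,0.008,-0.117],-1.2]
    - [0.0,[-0.003,0.008,-0.117],-1.2]
    - [0.0,[-0.003,0.008,-0.117],-1.2]

```text
time_s: 13.3
tcp_pos: [0.4689, -0.2751, 0.0251]
orientation: [2.837, 1.293, 0.012]
ft_force: [-0.9, 0.2, 6.1]
finger_gap: 0.0235
```

Request:
jog_arm:
  commands:
    - [0.0,[0,0,0],0]
    - [0.0,[0,0,0],0]
    - [0.0,[0,0,0.04],0]
    - [0.0,[0,0,0.09],0]
    - [0.0,[0,0,0.11],0]
    - [0.0,[0,0,0.11],0]

```text
time_s: 13.9
tcp_pos: [0.4707, -0.2763, 0.1385]
orientation: [2.832, 1.291, 0.017]
ft_force: [0.2, -0.2, -0.4]
finger_gap: 0.0238
```

```bash
python3 - <<'E'
from h import *
s,p=wsnap('w9')
E
```

```text
t 13.9 tcp [ 0.4707 -0.2763  0.1385] toolx yaw 48.99 q [-0.55  0.45  1.9  -0.01  0.77 -1.4 ] gap 0.023849930903189032 f [ 0.2 -0.2 -0.4]
```

View pics/w9.png

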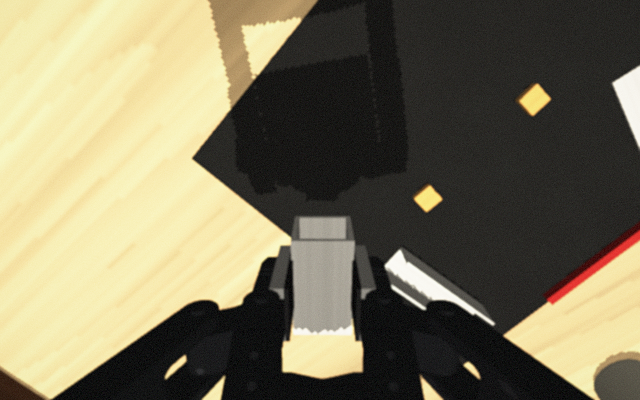

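The 45 is held level. Carrying it to its lane.

Request:
jog_arm:
  commands:
    - [0.0,[0.06,0.491,0],38.4]
    - [0.0,[0.06,0.491,0],38.4]
    - [0.0,[0.06,0.491,0],38.4]
    - [0.0,[0.06,0.491,0],38.4]
    - [0.0,[0.06,0.491,0],38.4]
    - [0.0,[0.06,0.491,0],38.4]
    - [0.0,[0.06,0.491,0],38.4]
    - [0.0,[0.06,0.491,0],38.4]
    - [0.0,[0.06,0.491,0],38.4]
    - [0.0,[0.06,0.491,-0.02],38.4]

```text
time_s: 14.95
tcp_pos: [0.5303, 0.2182, 0.1166]
orientation: [2.254, 2.155, 0.031]
ft_force: [1.2, 0.7, -0.3]
finger_gap: 0.0235
```

Request:
jog_arm:
  commands:
    - [0.0,[0,0,0],0]
    - [0.0,[0,0,-0.01],0]

```text
time_s: 15.15
tcp_pos: [0.5296, 0.219, 0.1052]
orientation: [2.252, 2.159, 0.029]
ft_force: [1.1, -0.2, 0.1]
finger_gap: 0.0235
```

```bash
python3 - <<'E'
from h import *
s,p=wsnap('w10'); overlay(p,'w10o',{k:Q[k] for k in Q if k[0]=='l'})
E
```

```text
t 15.15 tcp [0.5296 0.219  0.1052] toolx yaw 87.58 q [ 0.38  0.54  1.84 -0.02  0.74 -1.14] gap 0.023516689283181635 f [ 1.1 -0.2  0.1]
```

View pics/w10o.png

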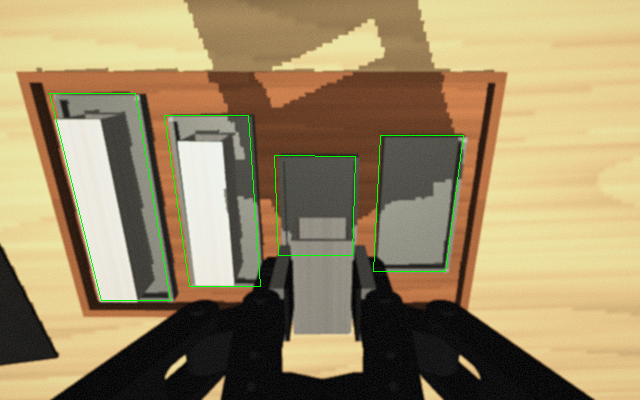

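Request:
jog_arm:
  commands:
    - [0.0,[0.0,-0.0045,-0.02],0]
    - [0.0,[0.0,-0.0045,-0.05],0]
    - [0.0,[0.0,-0.0045,-0.062],0]
    - [0.0,[0.0,-0.0045,-0.068],0]
    - [0.0,[0.0,-0.0045,-0.07],0]
    - [0.0,[0.0,-0.0045,-0.07],0]

```text
time_s: 15.8
tcp_pos: [0.529, 0.2127, 0.0341]
orientation: [2.254, 2.157, 0.026]
ft_force: [0.0, 0.2, -0.3]
finger_gap: 0.0235
```

Request:
jog_arm:
  commands:
    - [0.0,[0.001,0.001,-0.002],0]
    - [0.0,[0.001,0.001,-0.0025],0]
    - [0.045,[0.001,0.001,-0.0025],0]
    - [0.045,[0.001,0.001,-0.0025],0]
    - [0.045,[0.001,0.001,-0.0025],0]
    - [0.045,[0,0,0.04],0]
    - [0.045,[0,0,0.09],0]
    - [0.045,[0,0,0.12],0]

```text
time_s: 16.6
tcp_pos: [0.5299, 0.2131, 0.1571]
orientation: [2.253, 2.156, 0.03]
ft_force: [1.8, 0.5, 0.5]
finger_gap: 0.0451
```

```bash
python3 - <<'E'
from h import *
s,p=wsnap('w11'); a=dict(Q); a['t120']=[.5285,.083,-.0454,.034];a['t95']=[.5315,.149,-.0454,.034];a['t45']=[.5345,.2145,-.0454,.034]; overlay(p,'w11o',a)
E
```

```text
t 16.6 tcp [0.5299 0.2131 0.1571] toolx yaw 87.47 q [ 0.37  0.45  1.83 -0.02  0.83 -1.15] gap 0.04507987836595421 f [1.8 0.5 0.5]
```

View pics/w11o.png

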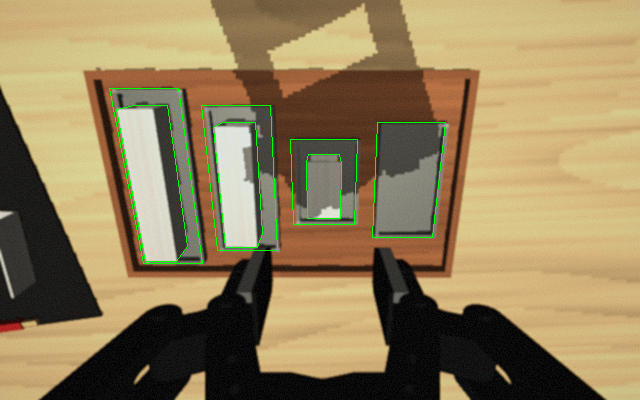

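The 45 sits centred (323,185). Next is the 70: closed top, bare aluminium, at the mat's near-left corner.

Request:
jog_arm:
  commands:
    - [0.045,[-0.082,-0.293,0],-85]
    - [0.045,[-0.082,-0.293,0],-85]
    - [0.045,[-0.082,-0.293,0],-85]
    - [0.045,[-0.082,-0.293,0],-85]
    - [0.045,[-0.082,-0.293,0],-85]
    - [0.045,[-0.082,-0.293,0],-85]
    - [0.045,[-0.082,-0.293,0],-85]
    - [0.045,[-0.082,-0.293,0],-85]
    - [0.045,[-0.082,-0.293,0],-85]
    - [0.045,[-0.082,-0.293,0],-85]

```text
time_s: 17.65
tcp_pos: [0.4499, -0.0793, 0.161]
orientation: [3.106, 0.057, 0.002]
ft_force: [0.6, 0.4, 0.4]
finger_gap: 0.0449
```

Request:
jog_arm:
  commands:
    - [0.045,[0,0,0],-43]
    - [0.045,[0,0,0],-43]
    - [0.045,[0,0,0],-43]
    - [0.045,[0,0,0],-43]
    - [0.045,[0,0,0],-43]
    - [0.045,[0,0,0],-43]
    - [0.045,[0,0,0],-43]

```text
time_s: 18.35
tcp_pos: [0.4498, -0.0793, 0.161]
orientation: [2.914, -1.081, -0.019]
ft_force: [-0.6, 0.2, -0.1]
finger_gap: 0.045
```

```bash
python3 - <<'E'
from h import *
s,p=wsnap('w12')
q=wfit(p,Q['t70'],D['t70'],60,110); overlay(p,'w12o',{'t70':q})
E
```

```text
t 18.35 tcp [ 0.4498 -0.0793  0.161 ] toolx yaw -40.7 q [-0.18  0.32  2.04 -0.04  0.8   0.56] gap 0.04498756409550695 f [-0.6  0.2 -0.1]
fit [ 0.4477 -0.0783  0.8553  0.028 ] yaw 49.0 cost 0.6791532672049212
```

View pics/w12o.png

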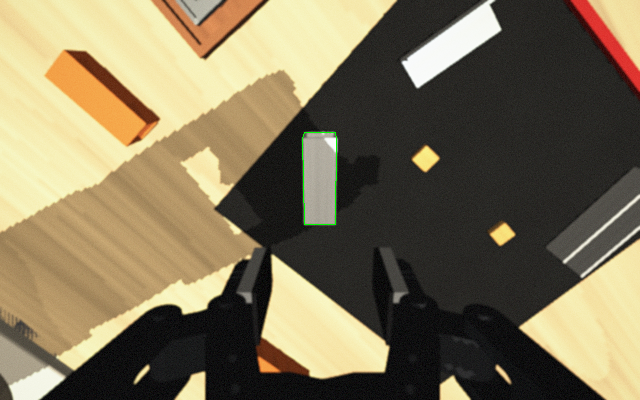

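The 70 (320,178) fits tightly; the orange pieces (103,97) and (285,360) are the decoys. Gripping it.

Request:
jog_arm:
  commands:
    - [0.045,[-0.002,0.001,-0.04],0]
    - [0.045,[-0.002,0.001,-0.085],0]
    - [0.045,[-0.002,0.001,-0.115],0]
    - [0.045,[-0.002,0.001,-0.128],0]
    - [0.045,[-0.002,0.001,-0.133],0]
    - [0.045,[-0.002,0.001,-0.133],0]
    - [0.0,[-0.002,0.001,-0.133],0]
    - [0.0,[-0.002,0.001,-0.133],0]
    - [0.0,[-0.002,0.001,-0.133],0]
    - [0.0,[-0.002,0.001,-0.133],0]

```text
time_s: 19.4
tcp_pos: [0.4489, -0.0785, 0.0295]
orientation: [2.915, -1.081, -0.014]
ft_force: [-0.3, -0.9, 6.8]
finger_gap: 0.0231
```

Request:
jog_arm:
  commands:
    - [0.0,[0,0,0],0]
    - [0.0,[0,0,0],0]
    - [0.0,[0,0,0.04],0]
    - [0.0,[0,0,0.09],0]
    - [0.0,[0,0,0.11],0]
    - [0.0,[0,0,0.11],0]

```text
time_s: 20.0
tcp_pos: [0.4509, -0.0788, 0.1425]
orientation: [2.916, -1.081, -0.004]
ft_force: [0.6, -0.1, -0.9]
finger_gap: 0.0235
```

```bash
python3 - <<'E'
from h import *
s,p=wsnap('w13')
E
```

```text
t 20.0 tcp [ 0.4509 -0.0788  0.1425] toolx yaw -40.69 q [-0.18  0.35  2.06 -0.05  0.74  0.56] gap 0.0234628400322002 f [ 0.6 -0.1 -0.9]
```

View pics/w13.png

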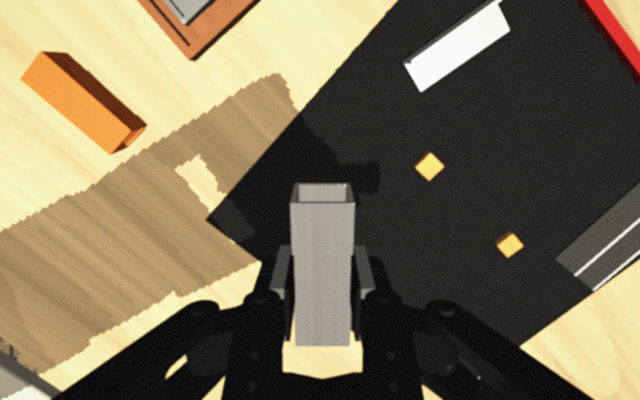

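Request:
jog_arm:
  commands:
    - [0.0,[0.086,0.359,0],-51.9]
    - [0.0,[0.086,0.359,0],-51.9]
    - [0.0,[0.086,0.359,0],-51.9]
    - [0.0,[0.086,0.359,0],-51.9]
    - [0.0,[0.086,0.359,0],-51.9]
    - [0.0,[0.086,0.359,0],-51.9]
    - [0.0,[0.086,0.359,0],-51.9]
    - [0.0,[0.086,0.359,0],-51.9]
    - [0.0,[0.086,0.359,-0.02],-51.9]
    - [0.0,[0.086,0.359,-0.03],-51.9]

```text
time_s: 21.05
tcp_pos: [0.5341, 0.2808, 0.1077]
orientation: [2.152, -2.247, -0.031]
ft_force: [-0.3, -0.1, -1.0]
finger_gap: 0.0234
```

```bash
python3 - <<'E'
from h import *
s,p=wsnap('w14'); overlay(p,'w14o',{k:Q[k] for k in Q if k[0]=='l'})
E
```

```text
t 21.05 tcp [0.5341 0.2808 0.1077] toolx yaw -92.47 q [0.46 0.59 1.73 0.01 0.86 2.06] gap 0.023392173162856873 f [-0.3 -0.1 -1. ]
```

View pics/w14o.png

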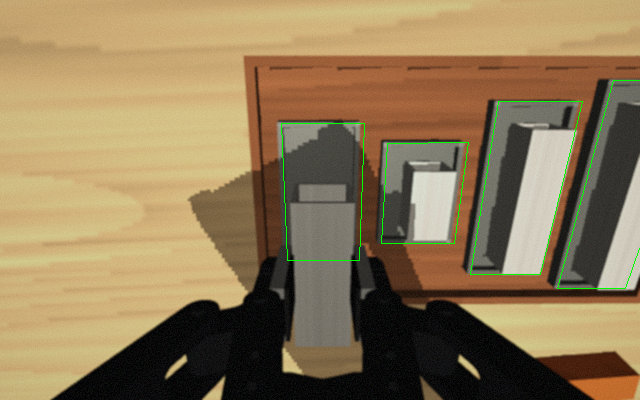

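Request:
jog_arm:
  commands:
    - [0.0,[0.002,0.001,-0.03],0]
    - [0.0,[0.002,0.001,-0.055],0]
    - [0.0,[0.002,0.001,-0.066],0]
    - [0.0,[0.002,0.001,-0.071],0]
    - [0.0,[0.002,0.001,-0.071],0]
    - [0.0,[0.002,0.001,-0.071],0]

```text
time_s: 21.7
tcp_pos: [0.5356, 0.28, 0.0362]
orientation: [2.148, -2.248, -0.032]
ft_force: [-0.2, 0.0, -0.6]
finger_gap: 0.0231
```

Request:
jog_arm:
  commands:
    - [0.0,[0.001,0.001,-0.001],0]
    - [0.0,[0.001,0.001,-0.001],0]
    - [0.045,[0.001,0.001,-0.001],0]
    - [0.045,[0.001,0.001,-0.001],0]
    - [0.045,[0.001,0.001,-0.001],0]
    - [0.045,[0,0,0.04],0]
    - [0.045,[0,0,0.09],0]
    - [0.045,[0,0,0.14],0]
    - [0.045,[0,0,0.16],0]

```text
time_s: 22.6
tcp_pos: [0.5375, 0.281, 0.2013]
orientation: [2.153, -2.252, -0.029]
ft_force: [0.6, 0.3, -0.2]
finger_gap: 0.0452
```

Request:
jog_arm:
  commands:
    - [0.045,[-0.1,0.15,0.08],0]
    - [0.045,[-0.1,0.15,0.08],0]
    - [0.045,[-0.1,0.15,0.08],0]
    - [0.045,[-0.1,0.15,0.08],0]
    - [0.045,[-0.1,0.15,0.08],0]
    - [0.045,[-0.1,0.15,0.08],0]
    - [0.045,[-0.1,0.15,0.08],0]

```text
time_s: 23.3
tcp_pos: [0.4375, 0.43, 0.2804]
orientation: [2.151, -2.251, -0.028]
ft_force: [-0.0, 0.1, 0.1]
finger_gap: 0.0451
```

```bash
python3 - <<'E'
from h import *
d={n:dict(arm.snapshot(n)) for n in('top','scene')}; print(arm.get_state()['time_s'])
pickle.dump(d,open('end.pkl','wb'))
s0,d0=pickle.load(open('p0.pkl','rb'))
a={k:Q[k] for k in Q if k[0]=='l'}
for t in('120','95','70','45'): a['t'+t]=Q['l'+t][:3]+[.034]
def ov(p,crop,f,n):
    v=cv2.resize(p['color'],None,fx=f,fy=f,interpolation=cv2.INTER_CUBIC)
    for k,q in a.items(): cv2.polylines(v,[np.round(cv2.convexHull(((proj(p,box(q,*D[k]))+.5)*f).astype(np.float32))).astype(np.int32)],True,(0,255,0),1)
    y0,y1,x0,x1=crop; save(n,v[y0*f:y1*f,x0*f:x1*f])
ov(d['top'],(85,230,175,440),3,'e1'); ov(d['scene'],(175,345,195,485),2,'e2')
for n,r in (('top',[(100,150,320,345),(100,150,392,420)]),('scene',[(245,285,315,350),(280,335,235,275)])):
    for y0,y1,x0,x1 in r:
        A=d0[n]['color'][y0:y1,x0:x1].mean(2).astype(np.float32);B=d[n]['color'][y0:y1,x0:x1].mean(2).astype(np.float32)
        print(n,cv2.phaseCorrelate(A,B),np.abs(A-B).mean())
E
```

```text
23.4
top ((0.5116557369648902, -0.034742353768933754), 0.9416820850372315) 2.6642668
top ((-0.03301764219762404, -0.02950595590888483), 0.9985707289377849) 2.2590475
scene ((-0.07210129786357555, -0.03756001308284951), 0.9950806309779485) 2.409762
scene ((-0.023599774837745002, -0.021205595213000805), 1.008209868868192) 2.2122726
```

View pics/e1.png

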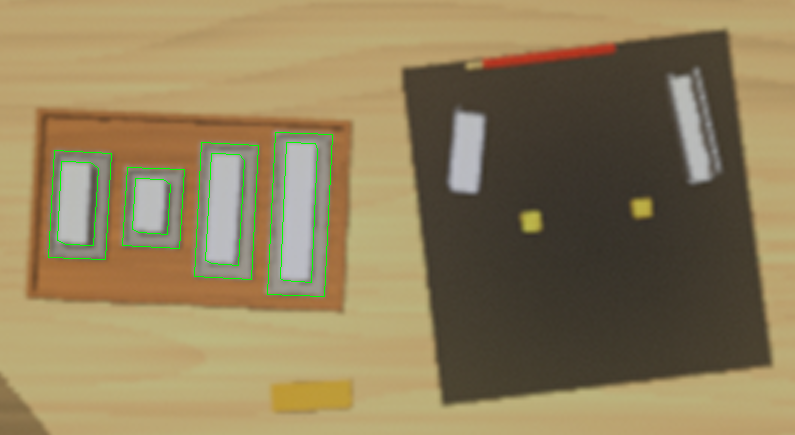

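View pics/e2.png

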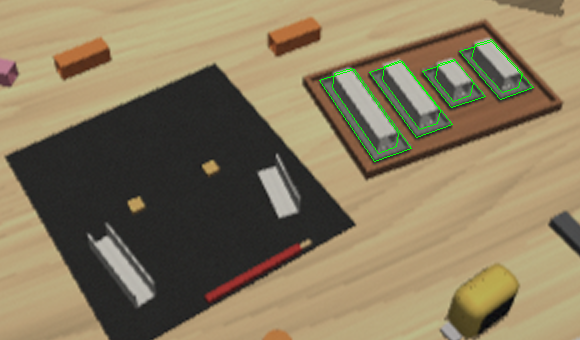

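All four tubes lie in their lanes within about 1 px (3 mm) of the lane-centred outlines in both views. The angle (467,152) and the channel (693,127) have not moved.

```bash
python3 -c "
from workcell import arm
print(arm.hand_in())"
```

```text
the job is handed in; nothing more can be done
None
```

I laid the 120, 95, 45 and 70 mm tubes flat in their own lanes, lifted the gripper clear and handed the job in at about 23.4 s. No verdict was reported.

- **Tubes:** in the last top and scene pictures, all four lie within about 1 px (3 mm) of outlines centred on their lanes, at resting height and along the lane.
- **Channel and angle:** neither appears to have moved. The channel's image shift was below 0.05 px in both views. The angle's was below 0.1 px in the scene view, but one top-view figure read 0.5 px (about 1.4 mm). No displacement was visible there, and the limit is 15 mm.
- **Forces:** the highest reading after any move was about 8 N, while gripping. Force was only read at the end of each move.
- **Checks that disagreed:**
  - The first scene-view fit of the 120 was off because the bright bench beside the mat spoiled it.
  - The two-view tube-top heights read 32–34 mm (38 mm for the 120) against the stated 28 mm. I used the stated heights, and the wrist views agreed with them to 1–2 px for the 120, 95 and 70.
  - The 45 was about 3 mm off in plan, so I refitted it from the wrist view before gripping it.

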